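Snap the battery cover onto the sensor hub

TASK

Take the white battery cover off its black foam carrier, set it over the white sensor hub in the charging dock, and press it straight down, gently, until both orange clip arms snap under the hub's blue rim and the cover lies flush. The dock is sprung, so the hub sinks as you press: feel for the snap, and do not drive the hub hard against the bottom of its travel. Then let go and leave the cover closed, with the reader, the sensor puck and the jar left where they are.

Things in the scene. Friction and masses are not known exactly. Their poses are not given: they have to be found in the camera images.
- cover: Loose white cover, 130 to 190 g: plate 114 x 70 x 6 mm (x, y, z), origin at the centre of its underside, z up. Blue grip bar on top: 60 mm along x, 14 mm wide, rising from z = 6 to 32 mm. Skirts hang on all sides, inner faces 107 x 63 mm, down to z = -12 mm, then flare out about 4 mm by z = -19 mm. An orange clip arm at each x end. Same after a half turn. It waits upright on the carrier.
- clip_a (a joint): Outward swing, rad, of the clip arm at the cover's +x end: 0 = upright (free or snapped), about 0.25 while its hook is forced over the rim; springs back. Arm 24 mm wide, outer face at x = 57 mm, hanging to z = -22 mm of the cover; hook ledge (top z = -6.5 mm) reaches in to x = 49 mm, below it a ramp slopes out to x = 57 mm.
- clip_b (a joint): The same for the mirror-image clip arm at the cover's -x end.
- hub: White sensor hub: box 92 x 54 mm (x, y), 40 mm tall with its blue rim, a flange 104 x 60 mm, 5 mm thick, overhanging at the top. Origin: centre of its underside, z up. It rides on springs: starts to sink at about 1 N, then about 1.4 mm per newton, hard stop after 24 mm. Snapping the cover on takes roughly 7 to 16 N; keep the push below 20 N and off the hard stop.
- hub_rim (a point): Centre of the rim's top face, 40 mm above the hub's origin, axes as the hub's; sinks with it. Cover home: its origin lies at this point, cover x along hub x (either way round), plate top 6 mm above. Before the snap the cover stands 3 to 20 mm too high, hooks on the rim. At the snap the push drops by a newton or more and the hub springs up a little.
- dock: Fixed black charging dock, 150 x 100 mm, walls 20 mm high, in which the hub stands. Origin: centre of its underside, on the desk; axes as the hub's. At rest the hub's origin is 32 mm and its rim top 72 mm above it.
- carrier: The fixed black foam carrier: slab 170 x 110 x 8 mm with a block 80 x 50 mm in the middle whose top is 36 mm above the desk; the cover's plate rests on that block. Origin: centre of its underside; x along the long side.
- reader: Black handheld reader lying flat, 62 x 110 x 12 mm; origin: centre of its underside. Leave alone.
- puck: White round sensor puck, 48 mm across, 20 mm high; origin: centre of its underside. Leave alone.
- jar: Amber jar with a white cap, 50 mm across, 85 mm high; origin: centre of its underside. Leave alone.
Not all that is in view belongs to the job. What is meant by the cover is not yellow, and is the larger of those in its own colour.

How it is judged:
By the outcome, as a careful person would: the job done as asked, in the order asked, and still so for the second after the job is handed in, with the robot touching nothing.
It also fails if it takes over 54 s, if anything falls off the work surface, if the arm or the gripper's body presses on something with over 40 N, if the wrist force passes 120 N, or if a joint passes its speed limit or range.

ROBOT

A 7-joint arm with a two-finger parallel gripper is mounted at the origin on the work surface. World frame = base frame: x ahead of the robot, y to its left, z up, the work surface at z = 0. Lengths are in mm, angles in rad, forces in N, time in s.
With the tool pointing down it reaches from about 425 to 825 mm from the base axis. Payload 3.6 kg.
Tool frame: the origin (TCP) lies at the centre of the arm's flange, where the gripper is bolted on; the fingertips stand 186 mm ahead of it and the grasp point (between the pads) lies 167 mm ahead of it; z points along the fingers, y is the direction in which the jaws open and shut (so a half turn about z gives the same grasp; the last joint's range is limited). The gripper opens to 93 mm and grips with 3 to 60 N. Pads are 15 mm wide; open, the fingers measure 128 mm over their backs; the gripper's body (75 mm by 188 mm) begins 65 mm behind the grasp point.
Start: joints at [-1.31, 0.615, -0.013, 1.423, 0.008, 1.103, -0.04], TCP at [183.851, 623.438, 404.74] pointing down, gripper open.
Joint ranges: [-3.12, 3.12], [-0.3, 2.06], [-1.34, 1.32], [0.26, 2.42], [-1.36, 4.5], [0.01, 1.98], [-2.84, 2.84]. Speed limits (rad/s): [2.79, 2.79, 3.14, 3.14, 3.14, 3.14, 3.14].

INTERFACE

Orientations are given as a unit quaternion [w, x, y, z].
In Python, from station import observe, snapshot, finish_job, recognise gives the robot as it stands.
- The arm moves only by the tool play_rows, never from a script. Its argument "steps" is a list of rows, each a list of 2 entries, a list of its own where there are three numbers: the shift along the tool's x, y, z in cm, then the turn, a rotation vector about the tool's x, y, z in degrees. A call has 1 to 5 rows; each row shifts and turns the pose as measured when the row begins, along the tool's axes as they then stand; what a row does not reach is not made up. A row lasts 1/10 s, in which the tool goes at most 50 mm and 8.59 degrees, less where a joint would pass 70% of its speed; a pose out of reach is approached as far as the arm can. A call is refused whole if a number of a shift passes 5 or a number of a turn 8.59, either way. A call with a gripper value outside its range is refused whole. "gripper" is the finger opening in cm, from 0 to 9.3, set as the call begins (left out, the last holds). The fingers move at their own pace and stop on an object; the grip force is fixed at half the most. Time passes only in rows, so rows that do not move let the fingers close. It gives the time, the measured TCP pose, the force and the opening at its end, in the units of the state.
- observe(): the state, without advancing time (a new reading comes with each control period).
- snapshot(name): name is "side" or "top" or "wrist"; returns a dict with "pixels" (480x640x3 uint8, red, green, blue), "vertical_fov" (degrees; the focal length in pixels is half the picture's height over the tangent of half this angle, whatever the lens; pixels are square), "cx", "cy" (the principal point, pixels), "dist" ([k1, k2, p1, p2, k3] as OpenCV has them; the pictures are not rectified), "R" (3x3) and "t" (3): a world point X has camera coordinates R X + t; the wrist camera has in their place "mount" (4x4, takes a point from camera to tool coordinates, whose origin is the TCP and whose axes are the flange's). Camera axes: x right, y down, z forward; pixel columns grow to the right and rows downward; lengths in mm; the calibration is good to about 2 mm. A picture is of the moment at which its call begins: read the wrist's pose just before it. There is no depth.
- finish_job(): hands the job in, once; it reports no verdict.
Trained networks look in a picture, given as the dict that the camera call returned (one of the last four; its "shot" number tells which), for a name from the list of things; names that differ only in an ending like _2 or _b are one class to them, and where a whole thing is asked for, a point or a joint stands for the part that bears it (a point fixed in the world has none). Each returns a list of dicts, best first, with "conf" (0 to 1); they miss things now and then, are a little off and sometimes report something else, mostly with a low value. They report only what shows in the picture. A call takes as long as a camera call. They do not tell look-alikes from the thing itself.
- recognise(label, picture): "rect" ([left, top, right, bottom] in pixels, round what is visible of it).
The state is a dict: "clock": time; "joint_pos": joint angles; "dq": joint speeds; "tau": joint torques, N m; "eef_pos": TCP position; "eef_rot": TCP orientation; "contact_force": force on the tool from outside, world axes, zero at the start; "wrist_torque": the same for the moment, N m; "grip_width": finger opening in mm.
Only numpy, scipy, OpenCV 4.12 (cv2) and the standard library are available. Lean on these libraries where they do the work, as an engineer would, in place of code of your own. Each camera call takes 0.05 s, during which the arm holds its last target.

## Working session

There is one attempt and no reset: what is moved stays moved. The work goes in short steps, Python scripts to look and compute and a tool call to move; the robot and the scene stay as the last step left them, time stands still between calls to the robot, and variables do not carry over. Pictures are saved under pics/ and viewed, and the job is handed in when it is done.

Besides the shell and the picture viewer there is one more tool, called as a command line: name --argument value ..., lists and objects as JSON in quotes. play_rows: Moves the arm, as the interface text tells. Its arguments: {"type":"object","properties":{"steps":{"type":"array"},"gripper":{"type":"number"}},"required":["steps"]}

```bash
mkdir -p pics; ls; cat > h.py <<'E'
import numpy as np, cv2
from station import observe, snapshot, finish_job, recognise
from scipy.spatial.transform import Rotation as Ro
def K(s):
    f=240/np.tan(np.radians(s["vertical_fov"])/2); return np.array([[f,0,s["cx"]],[0,f,s["cy"]],[0,0,1.]])
def pose(o):
    q=o["eef_rot"]; T=np.eye(4); T[:3,:3]=Ro.from_quat([q[1],q[2],q[3],q[0]]).as_matrix(); T[:3,3]=o["eef_pos"]; return T
def ext(s,o=None):
    if "R" in s: return np.array(s["R"]),np.array(s["t"])
    M=np.linalg.inv(pose(o)@np.array(s["mount"])); return M[:3,:3],M[:3,3]
def proj(s,P,o=None):
    R,t=ext(s,o); return cv2.projectPoints(np.atleast_2d(np.array(P,float)),cv2.Rodrigues(R)[0],t,K(s),np.array(s["dist"],float))[0][:,0]
def back(s,uv,z,o=None):
    R,t=ext(s,o); uv=np.atleast_2d(np.array(uv,float))
    n=cv2.undistortPoints(uv[:,None],K(s),np.array(s["dist"],float))[:,0]
    d=np.c_[n,np.ones(len(n))]@R; c=-R.T@t
    return c+d*((np.reshape(z,(-1,1))-c[2])/d[:,2:])
def save(s,n): cv2.imwrite("pics/"+n,np.array(s["pixels"])[:,:,::-1])
E
python3 - <<'E'
from h import *
o=observe(); print(o)
for n in("top","side","wrist"):
    s=snapshot(n); save(s,n+"0.png"); print(n,s["vertical_fov"],s["dist"],[k for k in s])
    if n!="wrist": print(-np.array(s["R"]).T@s["t"])
    for l in("cover","hub","dock","carrier","reader","puck","jar"):
        print(l,[(np.round(r["rect"]).tolist(),round(r["conf"],2)) for r in recognise(l,s)])
E
```

```text
pics
{'clock': 0.0, 'joint_pos': array([-1.31046599,  0.61592423, -0.01255915,  1.4249091 ,  0.00813654,
        1.10337536, -0.04042133]), 'dq': array([ 2.56852309e-05, -3.92261412e-04,  5.76006522e-04, -5.98520516e-04,
        4.65350480e-05,  7.15997848e-04,  3.31319105e-04]), 'tau': array([-1.30420244e-04, -4.58940053e+01,  2.09072717e-01, -1.65745336e+01,
       -6.10598386e-02,  2.02839036e-02,  2.33124219e-04]), 'eef_pos': array([183.81771135, 623.13728858, 403.57409872]), 'eef_rot': array([-1.32439890e-04,  1.42916492e-01,  9.89733919e-01, -1.27588569e-03]), 'contact_force': array([ 0.42289752, -1.14433136,  0.44857365]), 'wrist_torque': array([-0.03161155,  0.00097108, -0.00473344]), 'grip_width': 92.86221248844045}
top 48.23796166136059 [-0.04651663  0.          0.          0.          0.        ] ['pixels', 'vertical_fov', 'cx', 'cy', 'dist', 'R', 't', 'shot']
[ 462.82801142  -64.37441964 1054.23586695]
cover [([343.0, 241.0, 393.0, 310.0], 0.88), ([432.0, 265.0, 495.0, 332.0], 0.81), ([261.0, 257.0, 292.0, 302.0], 0.7)]
hub [([158.0, 230.0, 208.0, 292.0], 0.86), ([159.0, 
[... 341 characters left out ...]
         0.         0.       ] ['pixels', 'vertical_fov', 'cx', 'cy', 'dist', 'R', 't', 'shot']
[ 475.0460617  -849.06423449  761.78426007]
cover [([239.0, 340.0, 313.0, 403.0], 0.89), ([264.0, 223.0, 303.0, 246.0], 0.79), ([258.0, 263.0, 323.0, 302.0], 0.67)]
hub [([269.0, 163.0, 312.0, 188.0], 0.73)]
dock [([253.0, 161.0, 322.0, 211.0], 0.8)]
carrier [([245.0, 269.0, 336.0, 317.0], 0.75)]
reader []
puck [([364.0, 227.0, 390.0, 240.0], 0.61)]
jar [([391.0, 250.0, 422.0, 293.0], 0.77)]
wrist 63.46658642049379 [-0.00749862  0.          0.          0.          0.        ] ['pixels', 'vertical_fov', 'cx', 'cy', 'dist', 'mount', 'shot']
cover []
hub []
dock []
carrier []
reader []
puck []
jar []
```

View pics/top0.png

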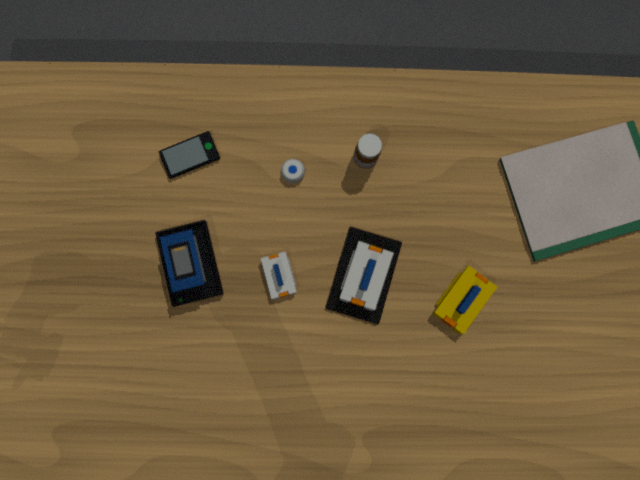

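View pics/side0.png

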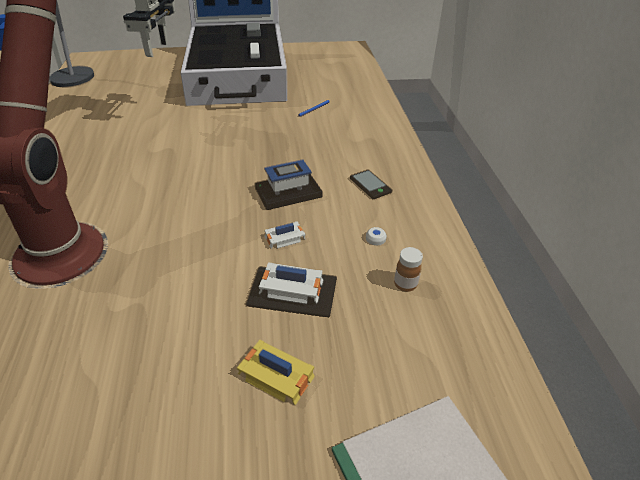

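View pics/wrist0.png

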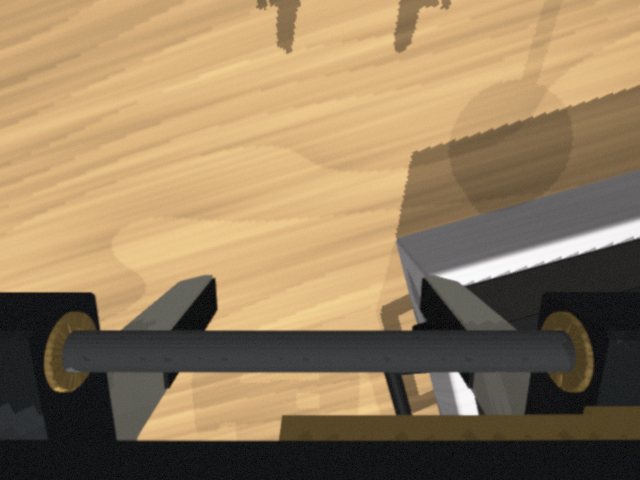

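The look-alikes in the top view are the large white cover on the black carrier at (367,275), a small white cover at (278,276) and a yellow cover at (466,300). I choose the one at (367,275) and check it in close crops.

```bash
python3 - <<'E'
from h import *
s=snapshot("top"); im=np.array(s["pixels"])[:,:,::-1]
a=cv2.resize(im[220:330,320:410],None,fx=4.4,fy=4.4,interpolation=cv2.INTER_CUBIC)
b=cv2.resize(im[210:320,145:235],None,fx=4.4,fy=4.4,interpolation=cv2.INTER_CUBIC)
cv2.imwrite("pics/crop1.png",np.hstack([a,b]))
hsv=cv2.cvtColor(im.copy(),cv2.COLOR_BGR2HSV)
blue=((hsv[...,0]>100)&(hsv[...,0]<130)&(hsv[...,1]>120)&(hsv[...,2]>50)).astype(np.uint8)
def rect(mask,x0,y0,x1,y1,z,name):
    m=np.zeros_like(mask);m[y0:y1,x0:x1]=mask[y0:y1,x0:x1]
    n,l,st,c=cv2.connectedComponentsWithStats(m); k=1+np.argmax(st[1:,4]); v,u=np.where(l==k)
    P=back(s,np.c_[u,v],z)[:,:2].astype(np.float32); r=cv2.minAreaRect(P); print(name,r,"mean",P.mean(0))
rect(blue,340,235,400,320,68,"bar")
rect(blue,150,220,215,300,72,"rim")
wh=((hsv[...,1]<60)&(hsv[...,2]>120)).astype(np.uint8); org=((hsv[...,0]<14)&(hsv[...,1]>150)&(hsv[...,2]>120)).astype(np.uint8)
m=cv2.morphologyEx(wh|org|blue,cv2.MORPH_CLOSE,np.ones((3,3)))
rect(m,335,235,398,318,42,"plate")
bk=(hsv[...,2]<50).astype(np.uint8)
full=cv2.morphologyEx(bk|m,cv2.MORPH_CLOSE,np.ones((3,3)))
rect(full,320,220,410,330,8,"carrier")
rect(full,148,210,228,315,20,"dock")
E
```

```text
bar ((514.2591552734375, -169.3019561767578), (12.808375358581543, 57.330936431884766), 72.013916015625) mean [ 513.98914 -169.38538]
rim ((533.5215454101562, 171.730224609375), (104.84169006347656, 60.587196350097656), 15.274130821228027) mean [533.06104 171.66356]
plate ((514.460205078125, -170.19720458984375), (68.99006652832031, 112.79635620117188), 72.3246078491211) mean [ 515.60693 -170.7112 ]
carrier ((516.4522705078125, -168.41708374023438), (107.96267700195312, 168.18234252929688), 74.22818756103516) mean [ 516.2448  -168.95886]
dock ((532.252197265625, 170.581298828125), (149.66018676757812, 101.64791107177734), 15.686216354370117) mean [531.0665  168.70828]
```

View pics/crop1.png

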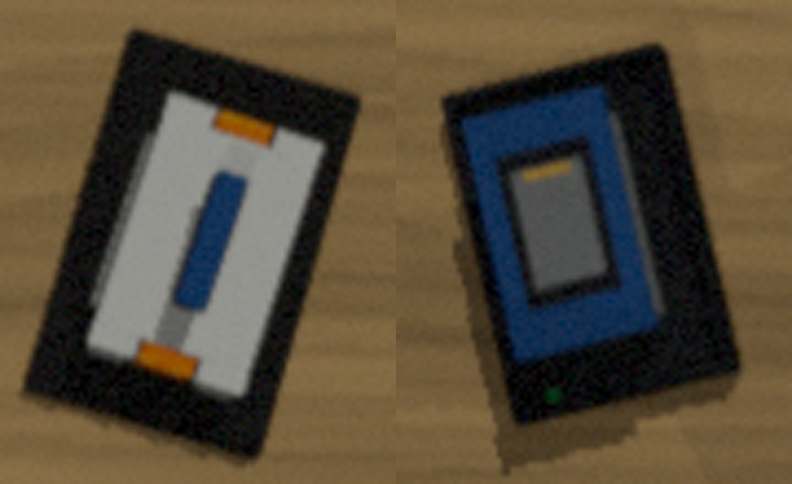

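The crops confirm it: a white cover with a blue bar and two orange clips on the black carrier, and a blue rim on the hub in the dock. The fitted sizes agree with the given ones. The tool yaw is already nearly right, so I swing round on an arc.

play_rows --steps '[[[-3.8,-1.7,0],[0,0,0]],[[-3.8,-1.7,0],[0,0,0]],[[-3.8,-1.7,0],[0,0,0]],[[-3.8,-1.7,0],[0,0,0]],[[-3.8,-1.7,0],[0,0,0]]]' --gripper 6

```text
clock: 1.75
eef_pos: [339.3, 490.7, 403.2]
eef_rot: [-0.003, 0.134, 0.991, 0.002]
contact_force: [1.2, -0.3, 0.4]
grip_width: 61.0
```

play_rows --steps '[[[-3.8,-1.7,0],[0,0,0]],[[-3.8,-1.7,0],[0,0,0]],[[-3.8,-1.7,0],[0,0,0]],[[-3.8,-1.7,0],[0,0,0]],[[-3.8,-1.7,0],[0,0,0]]]'

```text
clock: 2.25
eef_pos: [505.9, 352.3, 402.8]
eef_rot: [-0.002, 0.133, 0.991, 0.004]
contact_force: [-0.4, 1.0, 0.3]
grip_width: 59.9
```

play_rows --steps '[[[-1.3,-4.5,0],[0,0,0]],[[-1.3,-4.5,0],[0,0,0]],[[-1.3,-4.5,0],[0,0,0]],[[-1.3,-4.5,0],[0,0,0]],[[0,0,0],[0,0,0]]]'

```text
clock: 2.75
eef_pos: [513.6, 150.7, 400.6]
eef_rot: [0.001, 0.141, 0.99, 0.002]
contact_force: [0.5, 0.6, 0.0]
grip_width: 60.2
```

```bash
python3 - <<'E'
from h import *
o=observe(); s=snapshot("wrist"); save(s,"w1.png"); print(o["eef_pos"],o["dq"].round(3)); print(np.round(s["mount"],3)); print(proj(s,[[533.5,171.7,72]],o), back(s,[[320,240]],72,o))
np.save("w1.npy",np.array([o,s],dtype=object),allow_pickle=True)
E
```

```text
[513.64622153 150.66904672 400.56308406] [-0.039  0.01  -0.098 -0.033 -0.055 -0.023 -0.014]
[[ 1.0000e-03 -9.7100e-01 -2.4000e-01  6.6698e+01]
 [ 1.0000e+00  0.0000e+00  1.0000e-03  3.2300e-01]
 [-1.0000e-03 -2.4000e-01  9.7100e-01  2.0325e+01]
 [ 0.0000e+00  0.0000e+00  0.0000e+00  1.0000e+00]]
[[347.09426816 244.61314165]] [[523.55035535 151.42678034  72.        ]]
```

View pics/w1.png

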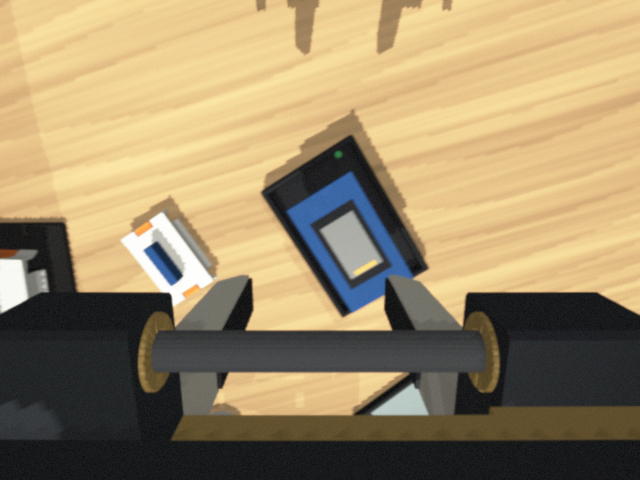

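```bash
cat >> h.py <<'E'
def blob(s,o,x0,y0,x1,y1,z,fill=False):
    im=np.array(s["pixels"])[:,:,::-1].copy(); hsv=cv2.cvtColor(im,cv2.COLOR_BGR2HSV)
    m=((hsv[...,0]>100)&(hsv[...,0]<130)&(hsv[...,1]>120)&(hsv[...,2]>50)).astype(np.uint8)
    k=np.zeros_like(m);k[y0:y1,x0:x1]=m[y0:y1,x0:x1]
    n,l,st,c=cv2.connectedComponentsWithStats(k); j=1+np.argmax(st[1:,4]); v,u=np.where(l==j)
    P=back(s,np.c_[u,v],z,o)[:,:2].astype(np.float32); return cv2.minAreaRect(P),st[j]
E
python3 - <<'E'
from h import *
o,s=np.load("w1.npy",allow_pickle=True)
print(blob(s,o,250,150,440,310,72))
E
```

```text
(((533.956298828125, 174.58334350585938), (104.341552734375, 63.03960037231445), 15.644211769104004), array([ 286,  171,  127,  139, 5419], dtype=int32))
```

play_rows --steps '[[[-0.8,-4.5,0],[0,0,0]],[[-0.8,-4.5,0],[0,0,0]],[[-0.8,-4.5,0],[0,0,0]],[[-0.8,-4.5,0],[0,0,0]],[[-0.8,-4.5,0],[0,0,0]]]'

```text
clock: 3.3
eef_pos: [494.3, -64.1, 398.5]
eef_rot: [0.003, 0.124, 0.992, 0.01]
contact_force: [0.1, -0.4, -0.3]
grip_width: 59.9
```

play_rows --steps '[[[-1.5,-3.5,0],[0,0,0]],[[-1.5,-3.5,0],[0,0,0]],[[0,0,0],[0,0,0]]]'

```text
clock: 3.6
eef_pos: [506.9, -145.4, 397.9]
eef_rot: [0.005, 0.126, 0.992, 0.009]
contact_force: [-0.1, 0.6, -0.1]
grip_width: 59.6
```

```bash
python3 - <<'E'
from h import *
o=observe(); s=snapshot("wrist"); save(s,"w2.png"); print(o["eef_pos"],o["eef_rot"]); 
np.save("w2.npy",np.array([o,s],dtype=object),allow_pickle=True)
p=proj(s,[[514.3,-169.3,68]],o)[0]; print(p)
x,y=p.astype(int); print(blob(s,o,x-60,y-60,x+60,y+60,68))
E
```

```text
[ 506.86086638 -145.37161855  397.87742795] [0.00486214 0.1262942  0.99194183 0.00880535]
[283.91172508 241.8922248 ]
(((513.71826171875, -166.98123168945312), (11.45022201538086, 60.256385803222656), 72.1376953125), array([279, 204,  16,  72, 972], dtype=int32))
```

View pics/w2.png

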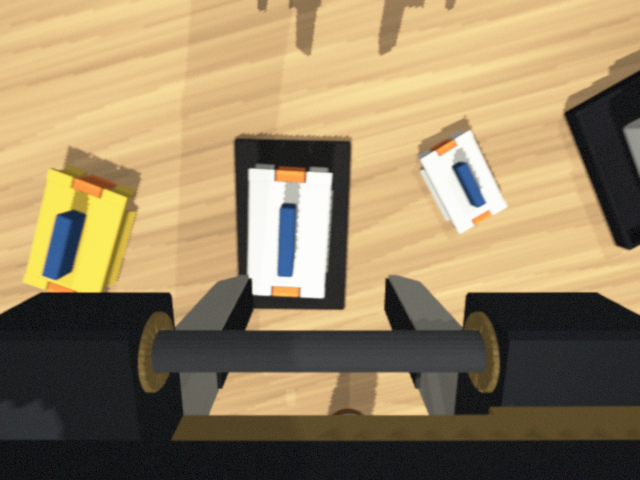

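```bash
cat >> h.py <<'E'
def plan(o,xyz,yang,off=167):
    """grasp point target xyz, tool y heading deg, pointing down"""
    T=pose(o); a=np.radians(yang); y=np.array([np.cos(a),np.sin(a),0]); z=np.array([0,0,-1.]); x=np.cross(y,z)
    R=np.c_[x,y,z]; t=np.array(xyz,float)-off*z
    sh=T[:3,:3].T@(t-T[:3,3])/10; rv=Ro.from_matrix(T[:3,:3].T@R).as_rotvec(degrees=True)
    print("shift cm",sh.round(2),"turn deg",rv.round(2),"tip now",(T[:3,3]+off*T[:3,2]).round(1))
E
python3 - <<'E'
from h import *
o=observe(); plan(o,[514,-168,130],72.1)
E
```

```text
shift cm [-1.25 -2.57 10.03] turn deg [1.26 0.32 3.63] tip now [ 509.  -138.7  230.8]
```

play_rows --steps '[[[-0.4,-0.8,2.5],[1.3,0.3,3.6]],[[-0.4,-0.8,2.5],[0,0,0]],[[-0.4,-0.8,2.5],[0,0,0]],[[0,0,2.3],[0,0,0]],[[0,0,0],[0,0,0]]]'

```text
clock: 4.15
eef_pos: [517.5, -155.2, 298.0]
eef_rot: [0.003, 0.147, 0.989, 0.004]
contact_force: [-0.7, 0.9, -0.6]
grip_width: 59.8
```

```bash
python3 - <<'E'
from h import *
o=observe(); s=snapshot("wrist"); save(s,"w3.png"); plan(o,[514,-168,64],72.1)
np.save("w3.npy",np.array([o,s],dtype=object),allow_pickle=True)
p=proj(s,[[514.3,-169.3,68]],o)[0]; print(p)
x,y=p.astype(int); print(blob(s,o,x-90,y-90,x+90,y+90,68))
E
```

```text
shift cm [-0.01 -1.39  6.69] turn deg [0.54 0.26 0.99] tip now [ 518.7 -154.   131.1]
[287.96094973 266.2214392 ]
(((513.4514770507812, -168.14686584472656), (12.906943321228027, 61.06254577636719), 71.67513275146484), array([ 278,  211,   24,  104, 2320], dtype=int32))
```

View pics/w3.png

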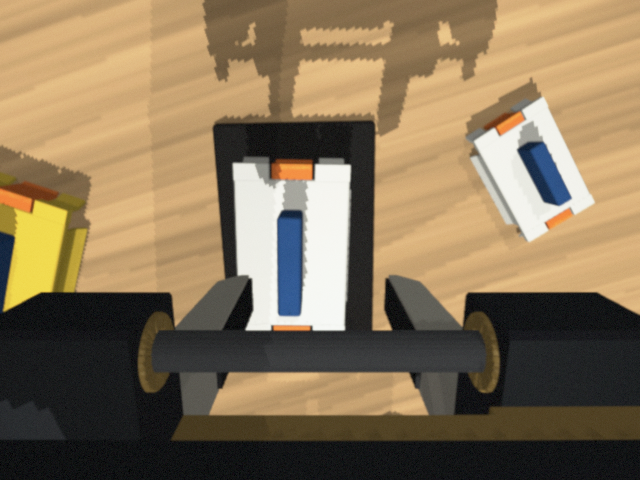

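The wrist view shows the bar at (290,262), in agreement with the top view.

play_rows --steps '[[[0,-1.0,1],[0.5,0.3,1.0]],[[0,-0.4,1],[0,0,0]],[[0,0,0],[0,0,0]]]'

```text
clock: 4.5
eef_pos: [515.8, -167.1, 281.1]
eef_rot: [0.004, 0.154, 0.988, 0.0]
contact_force: [-0.1, -0.0, -0.6]
grip_width: 59.8
```

```bash
python3 - <<'E'
from h import *
o=observe(); plan(o,[513.7,-168.3,64],72)
E
```

```text
shift cm [ 0.2  -0.19  5.  ] turn deg [0.1  0.46 0.3 ] tip now [ 517.1 -167.2  114.1]
```

play_rows --steps '[[[0.2,-0.2,1.5],[0.1,0.4,0.3]],[[0,0,1.5],[0,0,0]],[[0,0,0.8],[0,0,0]],[[0,0,0],[0,0,0]]]'

```text
clock: 4.9
eef_pos: [513.3, -169.1, 241.4]
eef_rot: [0.001, 0.157, 0.988, -0.0]
contact_force: [0.3, -0.0, 0.2]
grip_width: 60.2
```

```bash
python3 - <<'E'
from h import *
o=observe(); plan(o,[513.7,-168.3,64],72)
E
```

```text
shift cm [-0.01  0.09  1.04] turn deg [ 0.    0.15 -0.11] tip now [ 513.7 -169.2   74.4]
```

play_rows --steps '[[[0,0.1,0.6],[0,0.1,0]],[[0,0,0.4],[0,0,0]],[[0,0,0],[0,0,0]],[[0,0,0],[0,0,0]]]'

```text
clock: 5.3
eef_pos: [513.9, -168.2, 231.1]
eef_rot: [0.001, 0.157, 0.988, -0.0]
contact_force: [-0.1, -0.0, 0.2]
grip_width: 59.9
```

```bash
python3 - <<'E'
from h import *
o=observe(); plan(o,[513.7,-168.3,64],72); print(o["contact_force"])
E
```

```text
shift cm [ 0.01 -0.02  0.01] turn deg [ 0.01  0.11 -0.12] tip now [ 514.2 -168.2   64.1]
[-0.12823557 -0.01984682  0.17229385]
```

Close on the bar.

play_rows --steps '[[[0,0,0],[0,0,0]],[[0,0,0],[0,0,0]],[[0,0,0],[0,0,0]],[[0,0,0],[0,0,0]],[[0,0,0],[0,0,0]]]' --gripper 0

```text
clock: 5.8
eef_pos: [514.3, -168.2, 232.1]
eef_rot: [0.002, 0.157, 0.988, -0.0]
contact_force: [-0.1, 0.7, -0.4]
grip_width: 24.6
```

play_rows --steps '[[[0,0,0],[0,0,0]],[[0,0,-1],[0,0,0]],[[0,0,-2],[0,0,0]],[[0,0,-3],[0,0,0]],[[0,0,-3],[0,0,0]]]'

```text
clock: 6.3
eef_pos: [512.0, -167.5, 321.2]
eef_rot: [-0.005, 0.157, 0.988, 0.001]
contact_force: [0.8, 0.3, -1.4]
grip_width: 13.6
```

play_rows --steps '[[[0,0,0],[0,0,0]],[[0,0,0],[0,0,0]]]'

```text
clock: 6.5
eef_pos: [512.5, -167.7, 325.2]
eef_rot: [-0.001, 0.157, 0.988, 0.0]
contact_force: [-1.0, -0.7, -2.4]
grip_width: 13.5
```

```bash
python3 - <<'E'
from h import *
o=observe(); s=snapshot("wrist"); save(s,"w4.png"); plan(o,[533.7,173,240],105.5); print(o["contact_force"],o["grip_width"])
np.save("w4.npy",np.array([o,s],dtype=object),allow_pickle=True)
s=snapshot("side"); save(s,"s4.png")
E
```

```text
shift cm [ 8.6  33.04 -8.16] turn deg [  0.04  -0.1  -33.62] tip now [ 512.2 -167.6  158.2]
[-1.01710805 -0.65174858 -2.36241839] 13.497736736846623
```

View pics/w4.png

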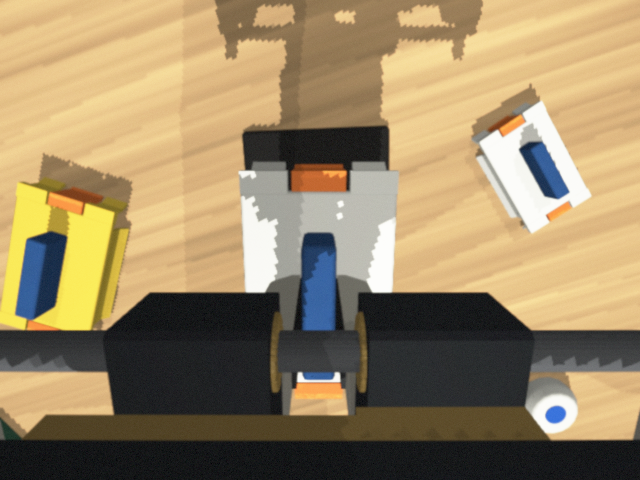

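View pics/s4.png

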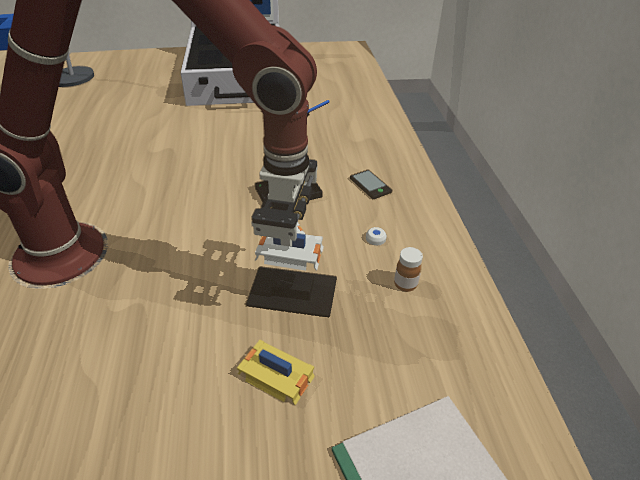

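The cover is held level and the carrier is empty. Next I check where it sits in the tool, from the wrist picture.

```bash
python3 - <<'E'
from h import *
o,s=np.load("w4.npy",allow_pickle=True)
im=np.array(s["pixels"])[:,:,::-1].copy()
M=np.linalg.inv(np.array(s["mount"]))
def tp(P): return cv2.projectPoints(np.array(P,float),cv2.Rodrigues(M[:3,:3])[0],M[:3,3],K(s),np.array(s["dist"],float))[0][:,0]
P=[[57,35,190],[57,-35,190],[30,7,164],[30,-7,164],[57,12,190],[57,-12,190],[-57,12,190],[-57,-12,190],[45,35,190],[45,-35,190]]
q=tp(P); print(q.round(1))
for p in q: cv2.circle(im,tuple(p.round().astype(int)),2,(0,0,255),-1)
cv2.imwrite("pics/w4c.png",cv2.resize(im[140:420,220:420],None,fx=2.1,fy=2.1,interpolation=cv2.INTER_NEAREST))
E
```

```text
[[398.3 168.1]
 [235.8 168. ]
 [335.3 243.8]
 [298.7 243.8]
 [345.  168.1]
 [289.2 168. ]
 [341.1 399. ]
 [293.2 399. ]
 [397.  195.9]
 [237.2 195.9]]
```

View pics/w4c.png

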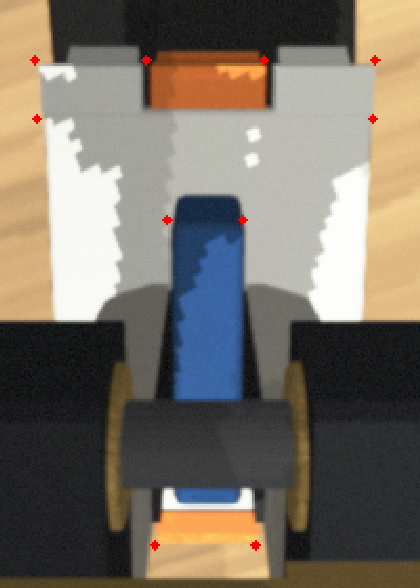

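The cover sits within about 1 mm of where it should in the tool. I turn and lift, then go beyond the hub so that the wrist camera sees the rim.

play_rows --steps '[[[0,0.5,-1],[0,0,-8.4]],[[0,1.5,-0.5],[0,0,-8.4]],[[0,2.5,0],[0,0,-8.4]],[[0,2.5,0],[0,0,-8.4]]]'

```text
clock: 7.0
eef_pos: [512.2, -100.6, 333.9]
eef_rot: [-0.007, -0.141, 0.99, 0.001]
contact_force: [-0.5, 0.3, -2.1]
grip_width: 13.7
```

```bash
python3 - <<'E'
from h import *
o=observe(); plan(o,[630,200,175],105.5); print(o["contact_force"],o["grip_width"])
E
```

```text
shift cm [-19.71  25.57  -0.98] turn deg [ 0.21 -0.78  0.74] tip now [ 509.8 -100.7  167. ]
[-0.48479912  0.27242393 -2.07342122] 13.670751822741046
```

play_rows --steps '[[[-2,2.6,0],[0,0,0]],[[-2.6,3.4,-0.2],[0,0,0]],[[-2.6,3.4,-0.2],[0,0,0]],[[-2.6,3.4,-0.2],[0,0,0]],[[-2.6,3.4,-0.2],[0,0,0]]]'

```text
clock: 7.5
eef_pos: [584.2, 90.7, 331.3]
eef_rot: [-0.017, -0.137, 0.99, 0.001]
contact_force: [1.3, -1.0, -1.8]
grip_width: 13.7
```

play_rows --steps '[[[-2.6,3.4,-0.2],[0,0,0]],[[-2.5,3.2,0],[0,0,0]],[[-1.5,2,0],[0,-0.5,0.5]],[[0,0,0],[0,0,0]],[[0,0,0],[0,0,0]]]'

```text
clock: 8.0
eef_pos: [623.5, 204.4, 320.6]
eef_rot: [-0.021, -0.139, 0.99, 0.003]
contact_force: [0.3, -0.7, -1.6]
grip_width: 14.1
```

```bash
python3 - <<'E'
from h import *
o=observe(); s=snapshot("wrist"); save(s,"w5.png"); plan(o,[630,200,175],105.5); print(o["contact_force"],o["grip_width"])
np.save("w5.npy",np.array([o,s],dtype=object),allow_pickle=True)
print(proj(s,[[533.7,173,72]],o))
E
```

```text
shift cm [-0.42 -0.57 -2.16] turn deg [ 0.65 -2.3   0.47] tip now [616.5 204.4 153.8]
[ 0.29541621 -0.74146872 -1.62307989] 14.058860857713652
[[302.08484516 111.0806065 ]]
```

View pics/w5.png

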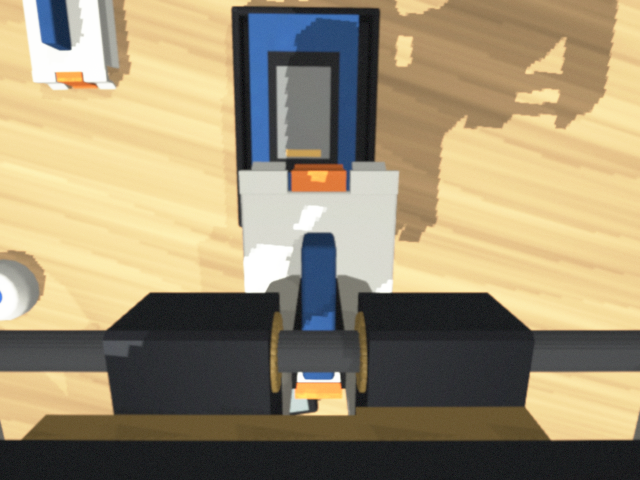

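play_rows --steps '[[[-0.2,-0.3,-1.5],[0.6,-2.2,0.5]],[[0,0,-0.8],[0,0,0]],[[0,0,0],[0,0,0]],[[0,0,0],[0,0,0]]]'

```text
clock: 8.45
eef_pos: [627.1, 196.1, 345.5]
eef_rot: [-0.0, -0.13, 0.991, -0.001]
contact_force: [-0.2, -0.2, -2.0]
grip_width: 13.9
```

```bash
python3 - <<'E'
from h import *
o=observe(); s=snapshot("wrist"); save(s,"w6.png"); plan(o,[630,200,175],105.5); print(o["contact_force"],o["dq"].round(3))
im=np.array(s["pixels"])[:,:,::-1].copy()
np.save("w6.npy",np.array([o,s],dtype=object),allow_pickle=True)
for c,col in (((533.7,173),(0,0,255)),((533.5,171.7),(0,255,255)),((534,174.6),(0,255,0))):
    a=np.radians(15.5); u=np.array([np.cos(a),np.sin(a)]); v=np.array([-u[1],u[0]])
    P=[np.r_[np.array(c)+u*52*i+v*30*j,72] for i,j in((1,1),(-1,1),(-1,-1),(1,-1))]
    q=proj(s,P,o); print(q.round(1).tolist())
    cv2.polylines(im,[q.round().astype(int)],True,col,1)
cv2.imwrite("pics/w6c.png",cv2.resize(im[0:200,200:420],None,fx=2.9,fy=2.9,interpolation=cv2.INTER_NEAREST))
E
```

```text
shift cm [-0.38  0.31  0.35] turn deg [-0.16 -0.04 -0.52] tip now [627.2 195.6 178.5]
[-0.22995077 -0.16044655 -2.03966077] [ 0.011 -0.017  0.004 -0.002 -0.     0.006  0.   ]
[[368.1, 179.8], [371.9, 0.5], [269.3, 1.5], [275.4, 180.6]]
[[366.2, 179.0], [369.9, -0.5], [267.2, 0.5], [273.5, 179.7]]
[[370.3, 180.9], [374.4, 1.8], [271.8, 2.9], [277.7, 181.7]]
```

View pics/w6c.png

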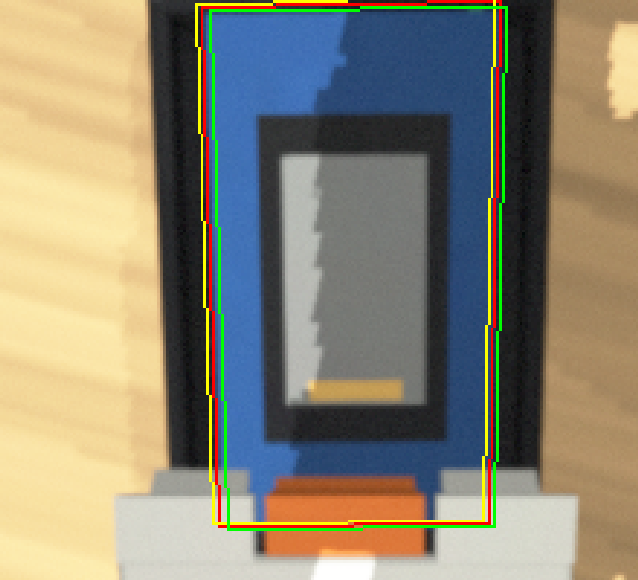

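The red rectangle, hub at (533.7,173), fits the rim well, with the far edge about 1.4 mm towards +x. Allowing for the cover's offset in the grip, I aim the grasp point at about (534.3,173).

```bash
python3 - <<'E'
from h import *
o=observe(); plan(o,[534.3,173,140],105.5)
E
```

```text
shift cm [9.57 0.19 3.86] turn deg [-0.17 -0.02 -0.52] tip now [627.3 195.5 178.5]
```

play_rows --steps '[[[2,0.1,0],[0,0,-0.5]],[[3,0.1,0.5],[0,0,0]],[[3,0,1],[0,0,0]],[[1.5,0,1],[0,0,0]],[[0,0,0],[0,0,0]]]'

```text
clock: 9.0
eef_pos: [532.1, 170.3, 320.2]
eef_rot: [0.001, -0.133, 0.991, -0.001]
contact_force: [0.5, 0.4, -1.4]
grip_width: 13.9
```

```bash
python3 - <<'E'
from h import *
o=observe(); plan(o,[534.3,173,130],105.5)
E
```

```text
shift cm [-0.28  0.21  2.32] turn deg [-0.18  0.09 -0.16] tip now [532.5 169.9 153.2]
```

play_rows --steps '[[[-0.3,0.2,1],[-0.2,0.1,-0.2]],[[0,0,1],[0,0,0]],[[0,0,0],[0,0,0]],[[0,0,0],[0,0,0]]]'

```text
clock: 9.4
eef_pos: [538.1, 174.0, 299.5]
eef_rot: [0.003, -0.135, 0.991, 0.001]
contact_force: [-0.7, 0.1, -2.3]
grip_width: 14.0
```

```bash
python3 - <<'E'
from h import *
o=observe(); plan(o,[534.3,173,120],105.5)
for n in("side","top"):
    s=snapshot(n); im=np.array(s["pixels"])[:,:,::-1]; p=proj(s,[[534,173,80]])[0].astype(int); print(p)
    cv2.imwrite(f"pics/{n}7.png",cv2.resize(im[p[1]-50:p[1]+50,p[0]-60:p[0]+60],None,fx=6,fy=6,interpolation=cv2.INTER_CUBIC))
E
```

```text
shift cm [0.4  0.01 1.25] turn deg [0.07 0.33 0.01] tip now [539.  174.4 132.5]
[287 167]
[179 259]
```

View pics/side7.png

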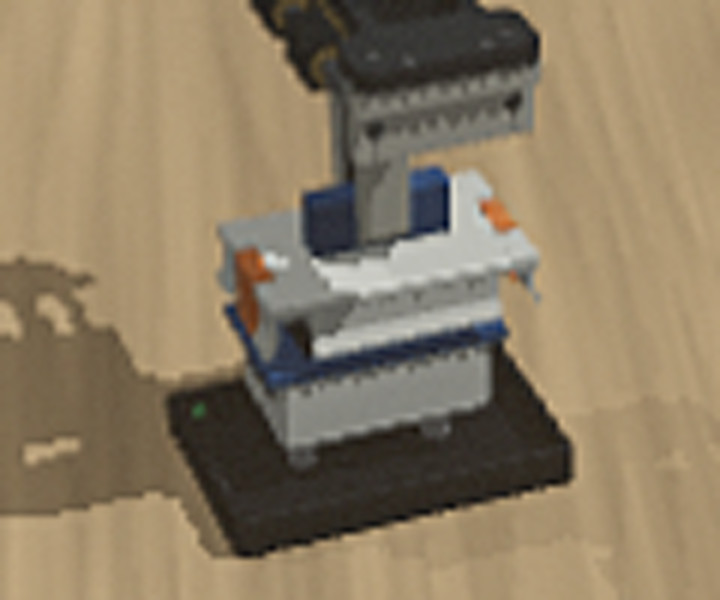

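play_rows --steps '[[[0.4,0,0.3],[0,0.3,0]],[[0,0,0],[0,0,0]],[[0,0,0],[0,0,0]]]'

```text
clock: 9.8
eef_pos: [534.1, 172.8, 296.9]
eef_rot: [0.0, -0.135, 0.991, 0.001]
contact_force: [0.5, 0.8, -2.2]
grip_width: 13.5
```

```bash
python3 - <<'E'
from h import *
o=observe(); plan(o,[534.3,173,120],105.5); print(o["contact_force"])
E
```

```text
shift cm [-0.03  0.01  0.99] turn deg [0.07 0.06 0.01] tip now [534.2 173.1 129.9]
[ 0.46882756  0.78310156 -2.2013821 ]
```

play_rows --steps '[[[0,0,0.4],[0,0,0]],[[0,0,0.4],[0,0,0]],[[0,0,0.2],[0,0,0]],[[0,0,0],[0,0,0]]]'

```text
clock: 10.2
eef_pos: [534.1, 172.8, 286.3]
eef_rot: [0.001, -0.135, 0.991, 0.001]
contact_force: [-0.5, -0.0, -1.3]
grip_width: 13.6
```

play_rows --steps '[[[0,0,0.2],[0,0,0]],[[0,0,0.2],[0,0,0]],[[0,0,0],[0,0,0]]]'

```text
clock: 10.5
eef_pos: [533.9, 172.8, 282.1]
eef_rot: [0.0, -0.135, 0.991, 0.001]
contact_force: [0.6, -0.1, 0.0]
grip_width: 13.7
```

```bash
python3 - <<'E'
from h import *
o=observe(); plan(o,[534.3,173,115],105.5); print(o["contact_force"],o["wrist_torque"])
E
```

```text
shift cm [-0.04  0.    0.01] turn deg [0.07 0.04 0.01] tip now [533.9 173.1 115.1]
[ 0.60637856 -0.08593039  0.04115055] [-0.02340426  0.10482349  0.01956147]
```

play_rows --steps '[[[0,0,0.2],[0,0,0]],[[0,0,0],[0,0,0]],[[0,0,0],[0,0,0]]]'

```text
clock: 10.8
eef_pos: [534.1, 172.9, 280.6]
eef_rot: [0.001, -0.135, 0.991, 0.001]
contact_force: [-0.6, 0.0, -0.4]
grip_width: 13.7
```

```bash
cat > look.py <<'E'
from h import *
import sys
o=observe(); print(o["eef_pos"],o["contact_force"],o["wrist_torque"])
ims=[]
for n in("side","top"):
    s=snapshot(n); im=np.array(s["pixels"])[:,:,::-1]; p=proj(s,[[534,173,70]])[0].astype(int)
    ims.append(cv2.resize(im[p[1]-40:p[1]+40,p[0]-35:p[0]+35],None,fx=5.6,fy=5.6,interpolation=cv2.INTER_CUBIC))
cv2.imwrite(f"pics/{sys.argv[1]}.png",np.hstack(ims))
E
python3 look.py l1
```

```text
[534.10657721 172.90967315 280.64579235] [-0.60539791  0.02353678 -0.38054491] [-0.03932575  0.27675298 -0.05148549]
```

View pics/l1.png

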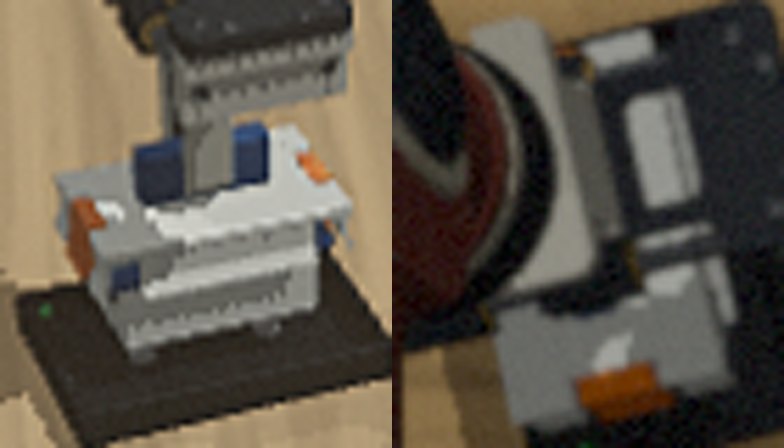

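The rim is seen inside the skirts at both x ends, with light contact. I press on in small steps.

play_rows --steps '[[[0,0,0.25],[0,0,0]],[[0,0,0],[0,0,0]]]'

```text
clock: 11.1
eef_pos: [534.3, 172.9, 278.4]
eef_rot: [0.001, -0.135, 0.991, 0.001]
contact_force: [-0.9, -1.0, 1.1]
grip_width: 13.7
```

play_rows --steps '[[[0,0,0.25],[0,0,0]],[[0,0,0],[0,0,0]]]'

```text
clock: 11.3
eef_pos: [534.3, 173.0, 276.1]
eef_rot: [0.001, -0.135, 0.991, 0.001]
contact_force: [-2.0, -0.8, 2.8]
grip_width: 13.6
```

play_rows --steps '[[[0,0,0.25],[0,0,0]],[[0,0,0],[0,0,0]]]'

```text
clock: 11.5
eef_pos: [534.2, 173.0, 273.8]
eef_rot: [0.001, -0.135, 0.991, 0.001]
contact_force: [-0.4, -0.6, 3.7]
grip_width: 13.7
```

```bash
python3 look.py l2; python3 -c "
from h import *
plan(observe(),[534.3,173,105],105.5)"
```

```text
[534.23570274 172.99211042 273.84729948] [-0.39329209 -0.56640258  3.72831797] [-0.06096533  0.38008522  0.02213484]
shift cm [-0.01 -0.    0.2 ] turn deg [0.07 0.16 0.01] tip now [534.6 173.3 107.1]
```

View pics/l2.png

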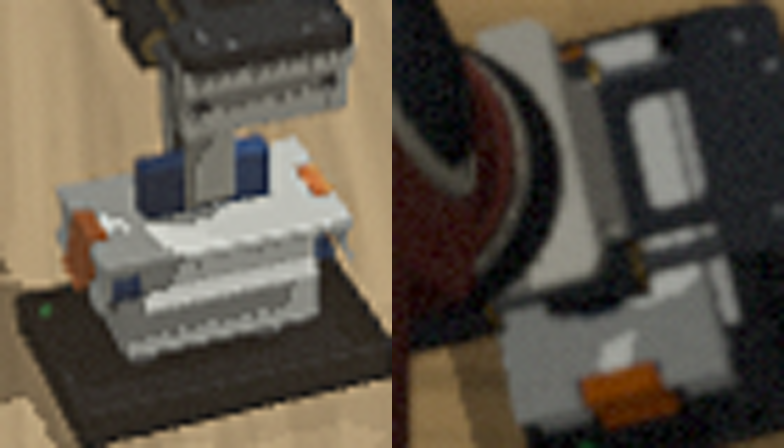

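play_rows --steps '[[[0,0,0.2],[0,0.1,0]],[[0,0,0],[0,0,0]]]'

```text
clock: 11.8
eef_pos: [534.4, 173.0, 272.4]
eef_rot: [0.001, -0.135, 0.991, 0.001]
contact_force: [-1.2, 0.1, 4.3]
grip_width: 13.5
```

play_rows --steps '[[[0,0,0.2],[0,0,0]],[[0,0,0],[0,0,0]]]'

```text
clock: 12.0
eef_pos: [534.4, 173.1, 270.8]
eef_rot: [0.001, -0.135, 0.991, 0.001]
contact_force: [-2.2, -0.6, 5.5]
grip_width: 13.8
```

play_rows --steps '[[[0,0,0.2],[0,0,0]],[[0,0,0],[0,0,0]]]'

```text
clock: 12.2
eef_pos: [534.4, 173.1, 269.4]
eef_rot: [0.001, -0.135, 0.991, 0.001]
contact_force: [-1.4, -1.0, 6.3]
grip_width: 13.9
```

```bash
python3 look.py l3; python3 -c "
from h import *
plan(observe(),[534.3,173,105],105.5)"
```

```text
[534.38329488 173.0964257  269.4090151 ] [-1.35253242 -0.98312297  6.34168973] [-0.14556827  0.60731866  0.01597711]
shift cm [ 0.01 -0.01 -0.24] turn deg [0.06 0.11 0.01] tip now [534.6 173.4 102.6]
```

View pics/l3.png

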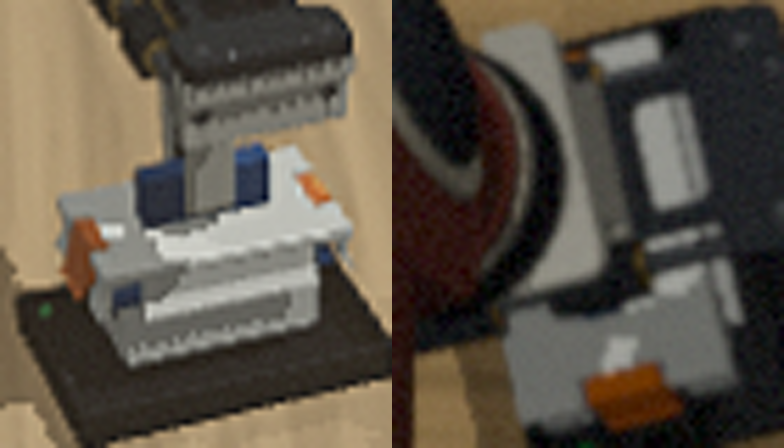

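The moment and the side force (Fx about −1.4 N) show that the −x hook takes most of the load, so I shift about 1 mm that way while pressing.

play_rows --steps '[[[0.1,0,0.1],[0,0,0]],[[0.05,0,0.1],[0,0,0]],[[0,0,0],[0,0,0]]]'

```text
clock: 12.6
eef_pos: [533.7, 172.9, 269.1]
eef_rot: [0.003, -0.135, 0.991, 0.001]
contact_force: [-2.0, -1.2, 6.5]
grip_width: 13.6
```

```bash
python3 -c "
from h import *
o=observe();plan(o,[534.3,173,100],105.5);print(o['contact_force'],o['wrist_torque'])"
```

```text
shift cm [-0.06 -0.    0.21] turn deg [ 0.07  0.32 -0.  ] tip now [534.6 173.3 102.1]
[-2.03065032 -1.20523762  6.47689017] [-0.13398307  0.65820887 -0.01969379]
```

play_rows --steps '[[[0.1,0,0.25],[0,0.3,0]],[[0,0,0],[0,0,0]]]'

```text
clock: 12.8
eef_pos: [534.1, 173.0, 268.3]
eef_rot: [0.003, -0.135, 0.991, 0.001]
contact_force: [-1.9, -0.5, 5.1]
grip_width: 13.7
```

play_rows --steps '[[[0.05,0,0.25],[0,0.3,0]],[[0,0,0],[0,0,0]]]'

```text
clock: 13.0
eef_pos: [534.0, 173.0, 266.1]
eef_rot: [0.001, -0.135, 0.991, 0.001]
contact_force: [-2.3, 0.0, 2.7]
grip_width: 13.9
```

```bash
python3 look.py l4; python3 -c "
from h import *
o=observe();plan(o,[534.3,173,100],105.5);print(o['contact_force'],o['wrist_torque'])"
```

```text
[534.014648   172.98867115 266.05858535] [-2.2748195   0.04517749  2.74330068] [-0.04659862  0.34499112  0.00707998]
shift cm [-0.03 -0.01 -0.09] turn deg [ 0.09  0.16 -0.01] tip now [534.4 173.4  99.1]
[-2.39863888 -0.73660305  3.32358588] [-0.02416569  0.13929128  0.00109494]
```

View pics/l4.png

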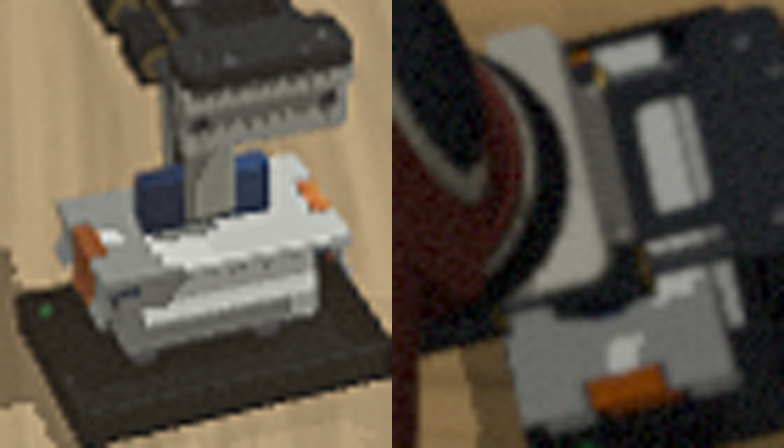

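The force fell from 6.5 to 2.7 N and the −x clip is upright again. I press a little more to make sure both have snapped and the cover is flush.

play_rows --steps '[[[0,0,0.25],[0,0.1,0]],[[0,0,0],[0,0,0]]]'

```text
clock: 13.3
eef_pos: [534.2, 173.0, 263.5]
eef_rot: [0.001, -0.135, 0.991, 0.001]
contact_force: [-1.7, -0.8, 4.9]
grip_width: 13.7
```

play_rows --steps '[[[0,0,0.25],[0,0.1,0]],[[0,0,0],[0,0,0]]]'

```text
clock: 13.5
eef_pos: [534.2, 173.0, 261.3]
eef_rot: [0.0, -0.135, 0.991, 0.001]
contact_force: [-2.0, -0.5, 6.1]
grip_width: 13.3
```

play_rows --steps '[[[0,0,0.25],[0,0.1,0]],[[0,0,0],[0,0,0]]]'

```text
clock: 13.7
eef_pos: [534.3, 173.1, 259.7]
eef_rot: [-0.0, -0.135, 0.991, 0.001]
contact_force: [-3.0, -0.8, 6.1]
grip_width: 13.7
```

```bash
python3 look.py l5; python3 -c "
from h import *
o=observe();plan(o,[534.3,173,100],105.5);print(o['contact_force'],o['wrist_torque'])"
```

```text
[534.33644797 173.10412073 259.69617958] [-3.01877014 -0.77060551  6.09463513] [-0.10885503  0.2963482   0.01643809]
shift cm [ 0.   -0.01 -0.71] turn deg [ 0.09 -0.   -0.  ] tip now [534.2 173.3  92.9]
[-2.72007055 -0.38982988  5.52304848] [-0.05747896  0.22485941  0.00971285]
```

View pics/l5.png

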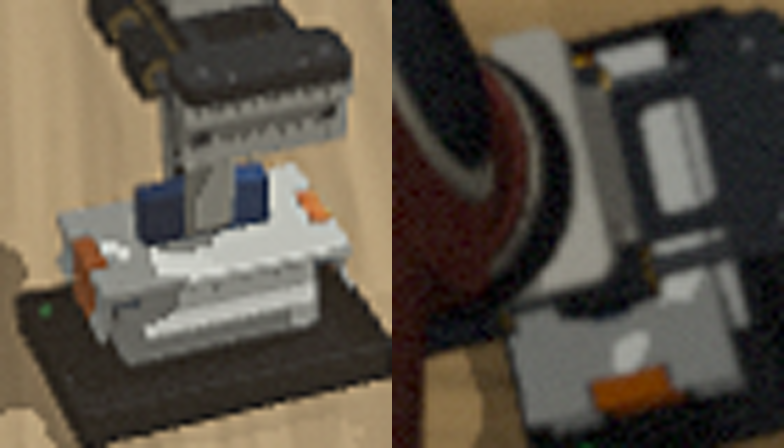

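play_rows --steps '[[[0,0,0.2],[0,0,0]],[[0,0,0],[0,0,0]]]'

```text
clock: 14.0
eef_pos: [534.2, 173.1, 259.0]
eef_rot: [0.0, -0.135, 0.991, 0.001]
contact_force: [-2.7, -0.8, 6.5]
grip_width: 13.9
```

play_rows --steps '[[[0,0,0.25],[0,0,0]],[[0,0,0],[0,0,0]]]'

```text
clock: 14.2
eef_pos: [534.1, 173.1, 257.8]
eef_rot: [0.0, -0.135, 0.991, 0.001]
contact_force: [-3.1, -0.7, 8.5]
grip_width: 13.5
```

play_rows --steps '[[[0,0,0.25],[0,0,0]],[[0,0,0],[0,0,0]]]'

```text
clock: 14.4
eef_pos: [534.0, 173.1, 256.9]
eef_rot: [0.001, -0.135, 0.991, 0.001]
contact_force: [-3.1, -1.5, 8.5]
grip_width: 13.5
```

```bash
python3 look.py l6; python3 -c "
from h import *
o=observe();plan(o,[534.3,173,100],105.5);print(o['contact_force'],o['wrist_torque'])"
```

```text
[534.03213648 173.09091096 256.88352625] [-3.06684964 -1.50895456  8.45661632] [-0.10979751  0.42121923 -0.00360188]
shift cm [-0.03 -0.02 -0.99] turn deg [ 0.07  0.09 -0.  ] tip now [534.2 173.4  90.1]
[-2.36292895 -0.42530418  7.12566613] [-0.23800631  0.46403527  0.02972289]
```

View pics/l6.png

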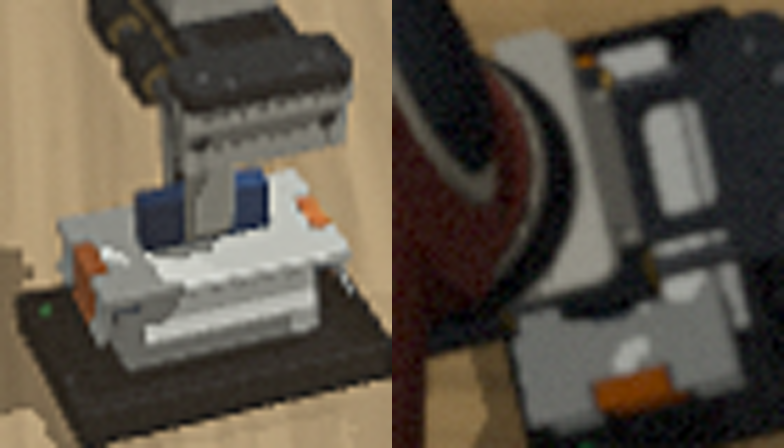

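```bash
python3 - <<'E'
from h import *
o=observe(); s=snapshot("side"); im=np.array(s["pixels"])[:,:,::-1].copy()
big=cv2.resize(im[130:220,245:335],None,fx=8,fy=6.6,interpolation=cv2.INTER_CUBIC)
a=np.radians(15.5);u=np.array([np.cos(a),np.sin(a)]);v=np.array([-u[1],u[0]]);c=np.array([534.3,173.2])
def L(i,j,z): return np.r_[c+u*i+v*j,z]
def dr(P,col,cl=True):
    q=proj(s,P); q=(q-[245,130]+.5)*[8,6.6]; cv2.polylines(big,[q.round().astype(int)],cl,col,1)
zu=61
dr([L(57,35,zu+6),L(-57,35,zu+6),L(-57,-35,zu+6),L(57,-35,zu+6)],(0,0,255))
dr([L(57,-12,zu-22),L(57,-12,zu+5),L(57,12,zu+5)],(255,0,255),False)
dr([L(-57,-12,zu+5),L(-57,-12,zu-22),L(-57,12,zu-22)],(255,0,255),False)
dr([L(75,50,20),L(-75,50,20),L(-75,-50,20),L(75,-50,20)],(0,255,255))
cv2.imwrite("pics/b1.png",big)
E
```

```text
(no output)
```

View pics/b1.png

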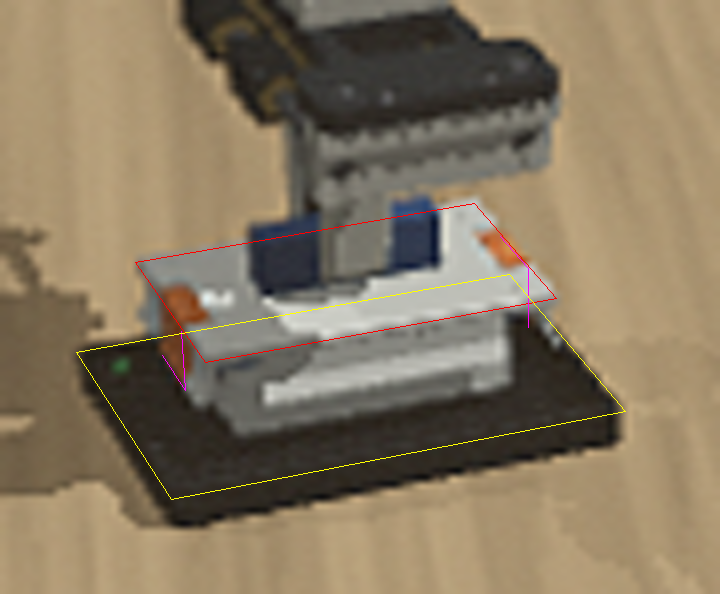

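play_rows --steps '[[[0,0,0.3],[0,0,0]]]'

```text
clock: 14.65
eef_pos: [533.9, 173.1, 255.1]
eef_rot: [0.001, -0.135, 0.991, 0.001]
contact_force: [-2.5, -0.8, 9.3]
grip_width: 14.2
```

play_rows --steps '[[[0,0,0.3],[0,0,0]]]'

```text
clock: 14.75
eef_pos: [533.9, 173.1, 253.2]
eef_rot: [0.001, -0.135, 0.991, 0.001]
contact_force: [-4.4, -2.2, 10.9]
grip_width: 13.6
```

play_rows --steps '[[[0,0,0.3],[0,0,0]]]'

```text
clock: 14.85
eef_pos: [533.8, 173.1, 251.4]
eef_rot: [0.001, -0.135, 0.991, 0.001]
contact_force: [-3.7, -0.2, 12.9]
grip_width: 14.1
```

play_rows --steps '[[[0,0,0.3],[0,0,0]]]'

```text
clock: 14.95
eef_pos: [533.8, 173.1, 249.8]
eef_rot: [0.001, -0.135, 0.991, 0.001]
contact_force: [-4.2, -1.6, 14.7]
grip_width: 13.8
```

```bash
python3 -c "
from h import *
o=observe();plan(o,[534.3,173,100],105.5);print(o['contact_force'],o['wrist_torque'])"
```

```text
shift cm [-0.05 -0.02 -1.72] turn deg [ 0.04  0.17 -0.01] tip now [534.2 173.4  82.8]
[-4.20447939 -1.61482895 14.67547769] [-0.24064054  0.75936451 -0.02613313]
```

Push is about 16 N, so I back off and compare the cover's height with the rim's at light load.

play_rows --steps '[[[0.1,0,-0.5],[0,0.1,0]],[[0,0,-0.5],[0,0,0]],[[0,0,-0.3],[0,0,0]],[[0,0,0],[0,0,0]]]'

```text
clock: 15.35
eef_pos: [533.5, 173.0, 265.4]
eef_rot: [0.003, -0.135, 0.991, 0.001]
contact_force: [-0.9, -0.5, 3.0]
grip_width: 14.0
```

play_rows --steps '[[[0,0,-0.2],[0,0,0]],[[0,0,0],[0,0,0]]]'

```text
clock: 15.55
eef_pos: [533.5, 173.0, 266.8]
eef_rot: [0.003, -0.135, 0.991, 0.001]
contact_force: [-1.5, 0.6, 2.1]
grip_width: 13.6
```

```bash
python3 look.py l7; python3 -c "
from h import *
o=observe();plan(o,[534.3,173,100],105.5);print(o['contact_force'],o['wrist_torque'])"
```

```text
[533.51112512 173.00405608 266.84365564] [-1.47332801  0.55325977  2.13510875] [ 0.0136336   0.07058656 -0.00095604]
shift cm [-0.07 -0.02 -0.03] turn deg [ 0.05  0.29 -0.02] tip now [534.3 173.4  99.7]
[-1.0541063  -0.8259317   1.66853729] [0.02855029 0.02179241 0.00641686]
```

View pics/l7.png

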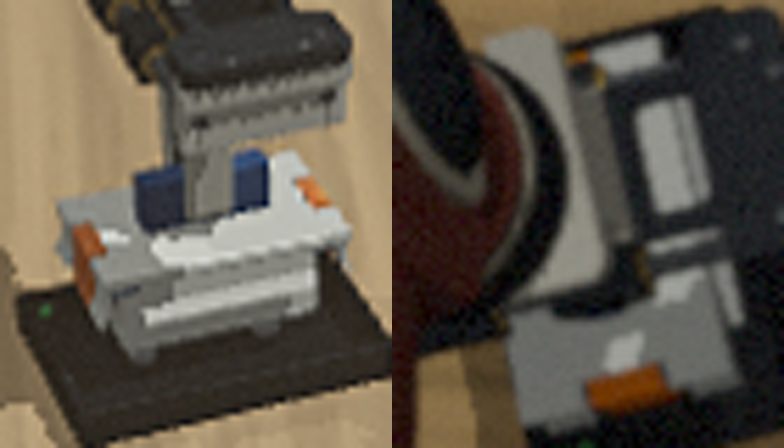

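play_rows --steps '[[[0,0,-0.15],[0,0.2,0]],[[0,0,0],[0,0,0]]]'

```text
clock: 15.85
eef_pos: [534.1, 173.1, 267.9]
eef_rot: [0.001, -0.135, 0.991, 0.001]
contact_force: [0.3, 0.1, 0.9]
grip_width: 14.0
```

play_rows --steps '[[[0,0,-0.15],[0,0,0]],[[0,0,0],[0,0,0]]]'

```text
clock: 16.05
eef_pos: [534.1, 173.2, 269.0]
eef_rot: [0.001, -0.135, 0.991, 0.001]
contact_force: [0.0, -0.2, 0.3]
grip_width: 13.7
```

play_rows --steps '[[[0,0,-0.15],[0,0,0]],[[0,0,0],[0,0,0]]]'

```text
clock: 16.25
eef_pos: [534.0, 173.1, 270.1]
eef_rot: [0.001, -0.135, 0.991, 0.001]
contact_force: [0.4, 0.6, -0.0]
grip_width: 13.8
```

```bash
python3 look.py l8; python3 -c "
from h import *
o=observe();plan(o,[534.3,173,100],105.5);print(o['contact_force'],o['wrist_torque'])"
```

```text
[533.97907274 173.07615971 270.13596304] [ 0.36582073  0.59693143 -0.0433536 ] [ 0.07860657 -0.0612842   0.02984214]
shift cm [-0.03 -0.02  0.31] turn deg [ 0.06  0.08 -0.01] tip now [534.2 173.3 103.1]
[-0.27903005 -0.69787739 -1.18959094] [ 0.04825759 -0.04438826  0.05561635]
```

View pics/l8.png

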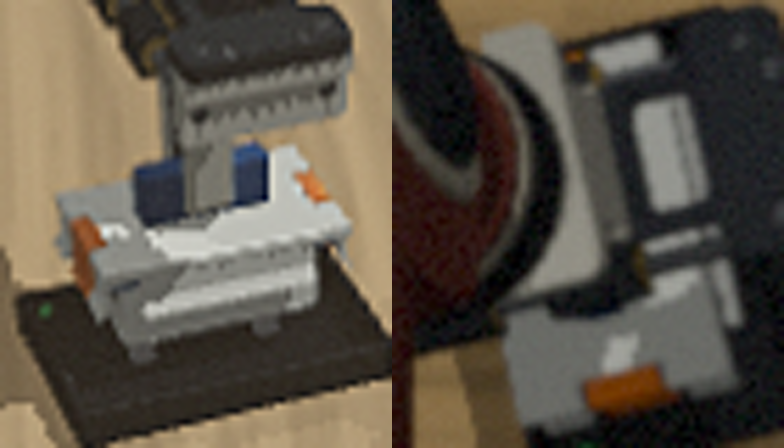

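play_rows --steps '[[[0,0,-0.15],[0,0,0]],[[0,0,0],[0,0,0]]]'

```text
clock: 16.55
eef_pos: [533.7, 173.0, 271.0]
eef_rot: [-0.0, -0.135, 0.991, 0.0]
contact_force: [0.7, -0.3, -2.7]
grip_width: 13.6
```

play_rows --steps '[[[0,0,-0.15],[0,0,0]],[[0,0,0],[0,0,0]]]'

```text
clock: 16.75
eef_pos: [533.5, 172.9, 271.2]
eef_rot: [-0.0, -0.135, 0.991, 0.0]
contact_force: [0.1, 0.0, -2.3]
grip_width: 13.9
```

```bash
python3 -c "
from h import *
o=observe();plan(o,[534.3,173,100],105.5);print(o['contact_force'],o['wrist_torque'])"
```

```text
shift cm [-0.08 -0.01  0.42] turn deg [ 0.06 -0.05 -0.01] tip now [533.3 173.  104.2]
[ 0.13766092  0.01606756 -2.25075659] [ 0.16390424 -0.32172723 -0.00597707]
```

```bash
python3 - <<'E'
from h import *
s=snapshot("wrist"); im=np.array(s["pixels"])[:,:,::-1]
o,s0=np.load("w4.npy",allow_pickle=True); im0=np.array(s0["pixels"])[:,:,::-1]
f=lambda i:cv2.resize(i[150:420,230:410],None,fx=2.1,fy=2.1,interpolation=cv2.INTER_CUBIC)
cv2.imwrite("pics/w8.png",np.hstack([f(im0),f(im)]))
print(observe()["contact_force"],observe()["wrist_torque"])
E
```

```text
[ 0.13191517  0.22981678 -4.36092768] [ 0.17664904 -0.30729357 -0.00781942]
```

View pics/w8.png

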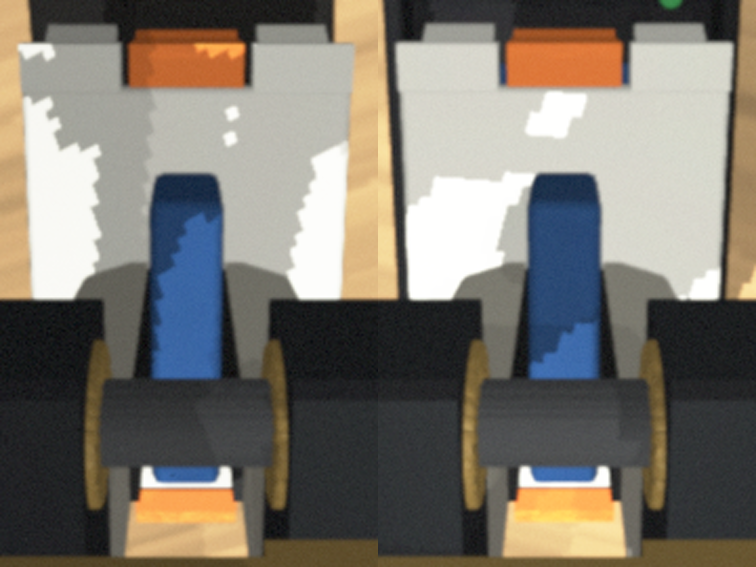

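Both clips look upright and the cover has not slipped in the grip, but the moment leaves some doubt about the +x end. I take the load off, release and inspect.

play_rows --steps '[[[0,0,0.2],[0,0,0]],[[0,0,0],[0,0,0]]]'

```text
clock: 17.0
eef_pos: [533.5, 172.9, 269.9]
eef_rot: [-0.001, -0.135, 0.991, 0.0]
contact_force: [-0.9, -0.3, -0.8]
grip_width: 13.4
```

play_rows --steps '[[[0,0,0],[0,0,0]],[[0,0,0],[0,0,0]],[[0,0,0],[0,0,0]],[[0,0,0],[0,0,0]]]' --gripper 5

```text
clock: 17.4
eef_pos: [533.9, 173.1, 271.6]
eef_rot: [0.0, -0.135, 0.991, 0.001]
contact_force: [-0.4, 0.4, 0.4]
grip_width: 41.1
```

play_rows --steps '[[[0,0,-2],[0,0,0]],[[0,0,-4],[0,0,0]],[[-2,0,-4],[0,0,0]],[[-4,0,-3],[0,0,0]],[[0,0,0],[0,0,0]]]'

```text
clock: 17.9
eef_pos: [592.4, 189.2, 405.7]
eef_rot: [-0.001, -0.135, 0.991, 0.0]
contact_force: [-0.4, 0.2, -0.0]
grip_width: 49.9
```

play_rows --steps '[[[-3,0,0],[0,0,0]],[[0,0,0],[0,0,0]],[[0,0,0],[0,0,0]]]'

```text
clock: 18.2
eef_pos: [620.0, 196.9, 404.0]
eef_rot: [-0.004, -0.135, 0.991, -0.0]
contact_force: [-0.9, 0.0, -0.4]
grip_width: 50.2
```

```bash
python3 - <<'E'
from h import *
o=observe(); print(o["eef_pos"],o["eef_rot"],o["contact_force"])
s=snapshot("wrist"); save(s,"w9.png"); np.save("w9.npy",np.array([o,s],dtype=object),allow_pickle=True)
s=snapshot("side"); im=np.array(s["pixels"])[:,:,::-1].copy(); np.save("s9.npy",np.array([o,s],dtype=object),allow_pickle=True)
cv2.imwrite("pics/s9.png",cv2.resize(im[130:220,245:335],None,fx=6.6,fy=6.6,interpolation=cv2.INTER_CUBIC))
E
```

```text
[620.04464929 196.89737732 403.96694069] [-4.25709007e-03 -1.35030102e-01  9.90832286e-01 -3.60247477e-04] [-0.88568779  0.01006117 -0.43857887]
```

View pics/w9.png

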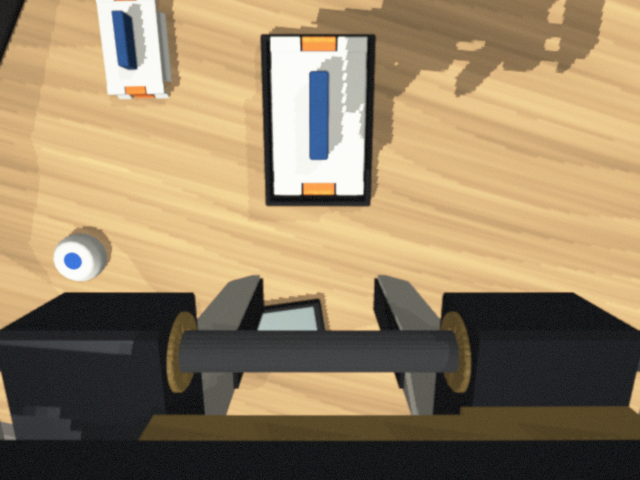

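View pics/s9.png

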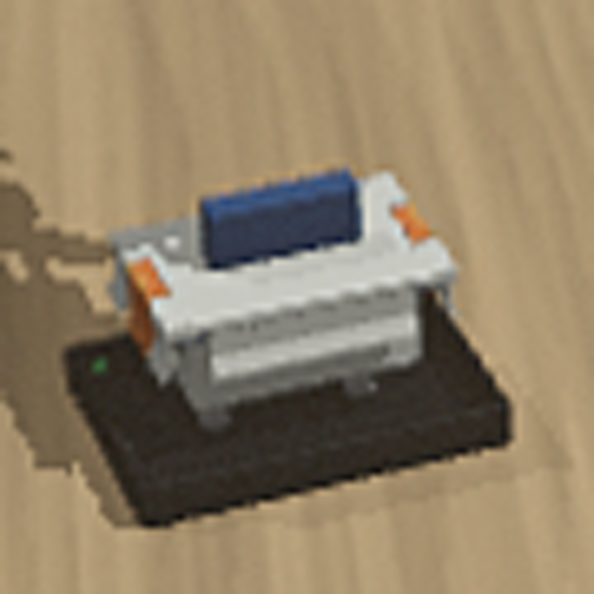

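The cover lies released on the hub, with both clips showing alike. I check its height and tilt against the flush model.

```bash
cat > ov.py <<'E'
from h import *
import sys
tag,c,ang=sys.argv[1],np.array([float(sys.argv[3]),float(sys.argv[4])]),float(sys.argv[5])
o,s=np.load(sys.argv[2],allow_pickle=True); w="mount" in s
im=np.array(s["pixels"])[:,:,::-1].copy()
a=np.radians(ang);u=np.array([np.cos(a),np.sin(a)]);v=np.array([-u[1],u[0]])
L=lambda i,j,z: np.r_[c+u*i+v*j,z]
p0=proj(s,[L(0,0,70)],o)[0]; x0,y0=(int(p0[0]-45),int(p0[1]-48)) if not w else (int(p0[0]-70),max(0,int(p0[1]-95)))
W=90 if not w else 140; H=90 if not w else 190; f=6.5 if not w else 3.1
big=cv2.resize(im[y0:y0+H,x0:x0+W],None,fx=f,fy=f,interpolation=cv2.INTER_CUBIC)
out=[]
for zu,col in((72,(0,0,255)),(77,(0,255,0))):
    b=big.copy()
    for P in([L(57,35,zu+6),L(-57,35,zu+6),L(-57,-35,zu+6),L(57,-35,zu+6)],[L(30,7,zu+32),L(-30,7,zu+32),L(-30,-7,zu+32),L(30,-7,zu+32)],[L(75,50,20),L(-75,50,20),L(-75,-50,20),L(75,-50,20)]):
        cv2.polylines(b,[((proj(s,P,o)-[x0,y0]+.5)*f).round().astype(int)],True,col,1)
    out.append(b)
b=np.hstack(out); k=min(1,800/b.shape[1],600/b.shape[0]); cv2.imwrite(f"pics/{tag}.png",cv2.resize(b,None,fx=k,fy=k))
E
python3 ov.py ovs s9.npy 534.3 173.2 15.5; python3 ov.py ovw w9.npy 534.3 173.2 15.5
```

```text
(no output)
```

View pics/ovs.png

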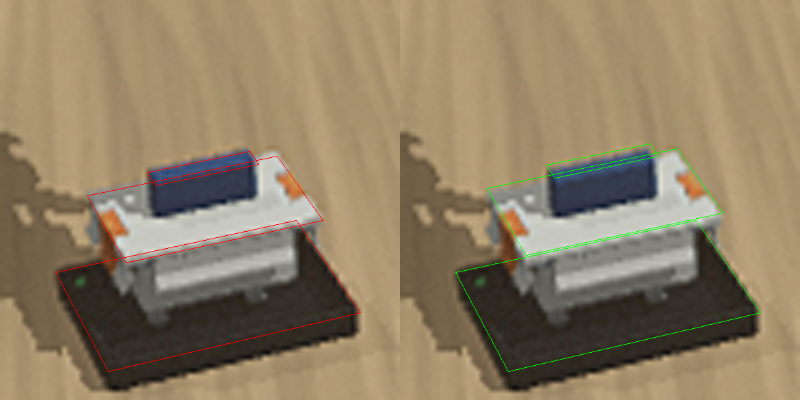

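View pics/ovw.png

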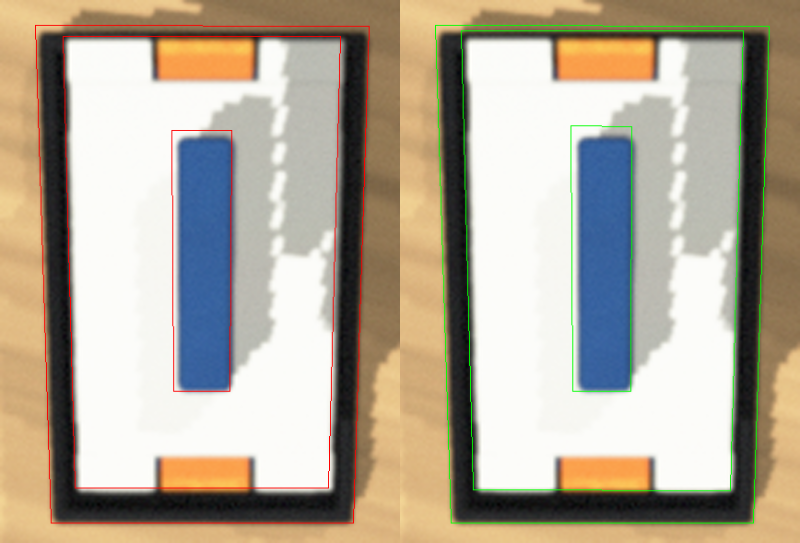

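The flush model at 72 mm fits level in both views, and neither clip sticks out past the plate end. One more view, from beyond the +x end, shows that clip's face.

play_rows --steps '[[[-4,0,0],[0,0,0]],[[-4,0,0],[0,0,0]],[[-3,0,2],[0,0,0]],[[0,0,2],[0,0,0]],[[0,0,0],[0,0,0]]]'

```text
clock: 18.8
eef_pos: [722.8, 225.7, 357.6]
eef_rot: [-0.011, -0.136, 0.991, -0.002]
contact_force: [-1.2, 0.2, -0.5]
grip_width: 49.8
```

```bash
python3 - <<'E'
from h import *
o=observe(); s=snapshot("wrist"); im=np.array(s["pixels"])[:,:,::-1]; print(o["eef_pos"],o["eef_rot"].round(3))
np.save("wa.npy",np.array([o,s],dtype=object),allow_pickle=True); save(s,"wa.png")
E
```

```text
[722.849766   225.72419903 357.58382615] [-0.011 -0.136  0.991 -0.002]
```

View pics/wa.png

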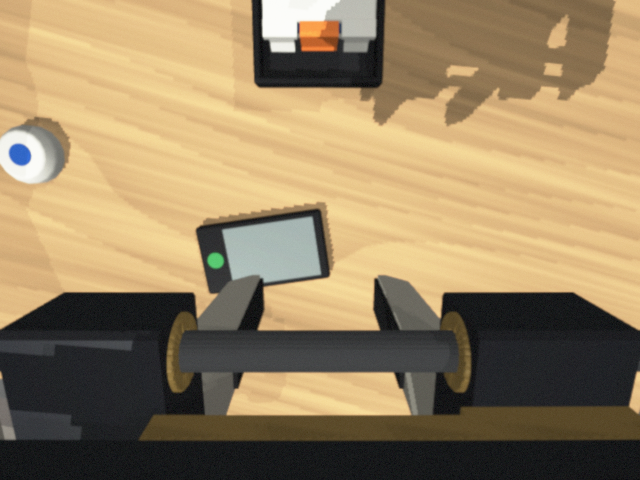

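```bash
python3 - <<'E'
from h import *
o,s=np.load("wa.npy",allow_pickle=True); im=np.array(s["pixels"])[:,:,::-1].copy()
a=np.radians(15.5);u=np.array([np.cos(a),np.sin(a)]);v=np.array([-u[1],u[0]]);c=np.array([534.3,173.2])
L=lambda i,j,z: np.r_[c+u*i+v*j,z]
for zu in (72,76):
    for n,P in(("plate edge",[L(57,35,zu+6),L(57,-35,zu+6)]),("arm bottom upright",[L(57,12,zu-22),L(57,-12,zu-22)]),("arm bottom swung .25",[L(62.5,12,zu-21),L(62.5,-12,zu-21)]),("dock",[L(75,50,20),L(75,-50,20)])):
        print(zu,n,proj(s,P,o).round(1).tolist())
cv2.imwrite("pics/wac.png",cv2.resize(im[0:95,245:395],None,fx=5.3,fy=5.3,interpolation=cv2.INTER_CUBIC))
E
```

```text
72 plate edge [[374.0, 34.5], [260.5, 34.2]]
72 arm bottom upright [[334.8, 46.6], [299.9, 46.5]]
72 arm bottom swung .25 [[334.8, 54.9], [299.9, 54.8]]
72 dock [[382.2, 82.5], [252.6, 82.1]]
76 plate edge [[374.9, 32.5], [259.5, 32.2]]
76 arm bottom upright [[335.1, 45.0], [299.6, 44.9]]
76 arm bottom swung .25 [[335.0, 53.4], [299.6, 53.3]]
76 dock [[382.2, 82.5], [252.6, 82.1]]
```

View pics/wac.png

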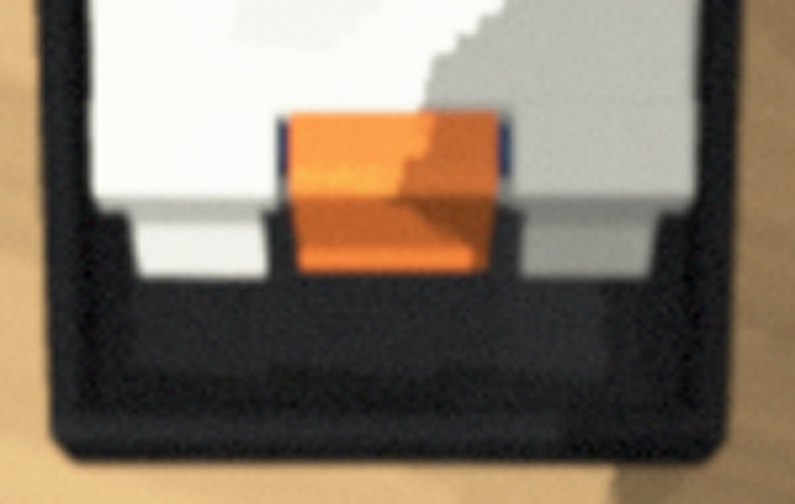

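```bash
python3 - <<'E'
from h import *
s=snapshot("top"); save(s,"end.png"); print(observe()["clock"]); print(finish_job())
E
```

```text
18.9
the job is handed in; nothing more can be done
None
```

View pics/end.png

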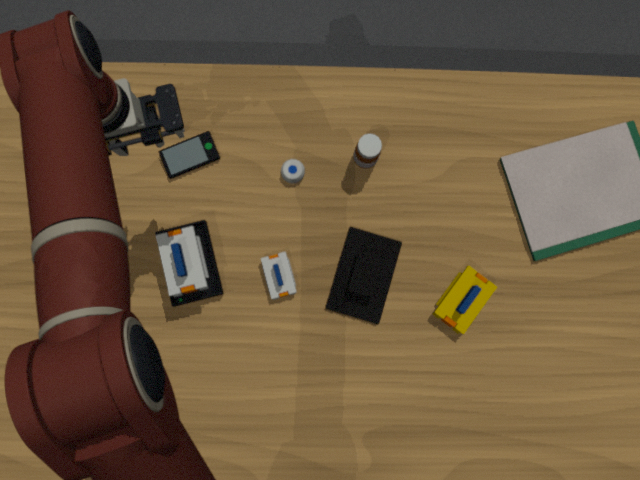

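I took the large white cover off its carrier, set it over the hub and pressed it down in small steps. I then let go, drew the arm well clear and handed the job in at 18.9 s.

**Snap:** the push fell from about 8 N to about 4.5 N as the −x clip went over. I saw no separate drop for the +x clip. I pressed on to a peak of about 16 N, with the hub down about 18 mm by tool height. The spring figures would put it nearer 21 mm, still short of the 24 mm stop.

**Last checks, after letting go:**
- **Clips:** both clip arms look upright. The +x arm's lower edge is within about 1 mm of upright, where an unsnapped one would show about 5 mm.
- **Height:** the cover looks level and flush in the side view. The wrist views put it within about 1.5 mm of flush.
- **Hold:** before release the cover resisted a gentle upward pull of about 2.5 N.
- **Other things:** the reader, puck and jar stand where they were, and the arm touches nothing.

**Doubtful:** during the pull test the moment was off-centre, which could mean the +x clip was not holding. I relied on the pictures for that clip and did not press again.

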